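# Swap two jars in a conservator's bench organiser and close it up

## Task

The two jars stand in each other's trays: swap them, so that the amber jar with the orange lid stands flat in the orange-lined bay and the white jar with the blue lid in the blue-lined bay, keeping them upright and setting them down without dropping them. In the end, whatever the order of work, the loose orange-lined tray must stand flush alongside the fixed blue-lined tray, on either side of it: long sides touching with no gap, facing the same way, front edges in line. Do not move or tip the brush pot, dropper bottle, bronze sherd or dish.

Things in the scene. Friction and masses are not known exactly. Their poses are not given: they have to be found in the camera images.
- mat: Dark blue rubber bench mat, 500 (x) by 660 (y) by 3 mm thick, fixed; the whole work stands on it. Origin at the centre of its underside on the bench, which is at height 0.
- fixed_tray: Grey tray, 150 (x) by 96 mm (y), base 5 mm thick, flat plain sides. Rear part: square bay, 84 mm inside, walls 6 mm thick to 16 mm above the underside, floor lined blue; two strips of that colour on the open front part. Origin: centre of the underside; x from front to bay, y to its left, z up. Screwed down (two screw heads in front): immovable. No fin.
- loose_tray: Grey tray, 150 (x) by 96 mm (y), base 5 mm thick, flat plain sides. Rear part: square bay, 84 mm inside, walls 6 mm thick to 16 mm above the underside, floor lined orange; two strips of that colour on the open front part. Origin: centre of the underside; x from front to bay, y to its left, z up. Loose, 0.45 kg; sliding it with a jar takes 5 to 12 N. Grip fin on its front.
- fixed_bay (a point): Centre of the bay's floor in the fixed blue-lined tray: 27 mm along the tray's x from its origin, 5 mm above its underside.
- loose_bay (a point): Centre of the bay's floor in the loose orange-lined tray: 27 mm along the tray's x from its origin, 5 mm above its underside.
- grip_fin (a point): Black fin on the loose tray to take hold of it from above: 36 mm along the tray's x, 14 mm thick along its y, top 60 mm above the tray's underside. This point is on the fin's centre plane, 53 mm towards the front (-x) from the tray's origin and 43 mm above its underside (17 mm below the fin's top).
- amber_jar_center (a point): Dark amber-brown round closed jar with an orange lid: diameter 60 mm (lid 56 mm, the top 18 mm), 82 mm high, about 0.3 kg. This point is its centre, half-way up; z is its upright axis. It starts in the fixed blue-lined tray.
- white_jar_center (a point): White round closed jar with a blue lid: diameter 52 mm (lid 48 mm, the top 18 mm), 72 mm high, about 0.22 kg. This point is its centre, half-way up; z is its upright axis. It starts in the loose orange-lined tray.
- brush_pot: Bystander: steel pot of diameter 64 mm, 85 mm high, with brushes standing in it to 135 mm, all within 33 mm of its axis. Origin at the centre of its underside.
- dropper_bottle: Bystander: clear glass dropper bottle, diameter 56 mm, 118 mm high with its beige rubber bulb. Origin at the centre of its underside.
- bronze_sherd: Bystander: curved green-brown bronze vessel sherd standing on its edge, 50 mm high, about 100 mm long (y) and 30 mm deep (x), all within 55 mm of its origin. Origin at its underside, near the middle of the curve.
- dish: Bystander: white ceramic dish, diameter 78 mm, 24 mm high, with a small cork piece in it. Origin at the centre of its underside.
Mind the look-alikes: they are no part of the job. Of the things that look like the fixed_tray, the larger one is meant. What is shaped like the part that bears white_jar_center but green is not meant.

How it is judged:
At the end, for the whole second after the job is handed in: Each jar upright on the floor of the bay of its lid's colour; loose tray flat on the mat along either long side of the fixed one, gap at most 4 mm (origins 93 to 100 mm apart in y), fin to the front, fronts in line within 8 mm, yaw within 0.04 rad; all at rest (horizontal distance between amber_jar_center and loose_bay below 0.024 m and z of amber_jar_center in the frame of loose_bay between 0.037 and 0.045 m and angle between each of amber_jar_center, white_jar_center's own z axis and vertical below 0.08 rad and linear speed of each of amber_jar, white_jar below 0.03 m/s and horizontal distance between white_jar_center and fixed_bay below 0.024 m and z of white_jar_center in the frame of fixed_bay between 0.032 and 0.04 m and (y of loose_tray in the frame of fixed_tray between 0.093 and 0.1 m or y of loose_tray in the frame of fixed_tray between -0.1 and -0.093 m) and x of loose_tray in the frame of fixed_tray between -0.008 and 0.008 m and z of loose_tray in the frame of fixed_tray below 0.003 m and angle between the x axis of loose_tray and the x axis of fixed_tray, either way round below 0.04 rad and x of grip_fin in the frame of fixed_tray below 0 m and linear speed of loose_tray below 0.02 m/s); the robot touches nothing.
It fails at once if a jar is tipped more than 30 degrees (angle between any of amber_jar_center, white_jar_center's own z axis and vertical above 0.52 rad).
It fails at once if a jar is dropped or knocked: moves faster than 0.5 m/s with no finger on it (a fall of more than about 12 mm) ((linear speed of amber_jar above 0.5 m/s and contact force between the fingers and amber_jar below 0.2 N) or (linear speed of white_jar above 0.5 m/s and contact force between the fingers and white_jar below 0.2 N)).
It fails at once if a bystander (brush pot, dropper bottle, bronze sherd or dish) is moved more than 15 mm or tipped (distance of any of brush_pot, dropper_bottle, bronze_sherd, dish from where it was at the start of the episode above 0.015 m or angle between any of brush_pot, dropper_bottle, bronze_sherd, dish's own z axis and vertical above 0.25 rad).
It also fails if it takes over 72 s, if anything falls off the work surface, if the arm or the gripper's body presses on something with over 40 N, if the wrist force passes 120 N, or if a joint passes its speed limit or range.

## Robot

A 6-joint arm with a two-finger parallel gripper is mounted at the origin on the work surface. World frame = base frame: x ahead of the robot, y to its left, z up, the work surface at z = 0. Lengths are in m, angles in rad, forces in N, time in s.
With the tool pointing down it reaches from about 0.35 to 0.975 m from the base axis. Payload 7.1 kg.
Tool frame: the origin (TCP) lies midway between the tips of the shut fingers; the grasp point (between the pads) lies 19 mm behind it; z points along the fingers, y is the direction in which the jaws open and shut (so a half turn about z gives the same grasp; the last joint's range is limited). The gripper opens to 88 mm and grips with 3 to 60 N. Pads are 20 mm wide; open, the fingers measure 115 mm over their backs; the gripper's body (75 mm by 178 mm) begins 61 mm behind the grasp point.
Start: joints at [1.142, 0.423, 1.63, -0, 1.089, -0.019], TCP at [0.249, 0.573, 0.223] pointing down, gripper open.
Joint ranges: [-3, 3], [-0.9, 2.11], [0.09, 2.58], [-1.31, 4.45], [0.11, 2.69], [-2.54, 2.54]. Speed limits (rad/s): [2.39, 2.39, 3.01, 3.14, 3.14, 3.14].

## Interface

Orientations are given as a rotation vector (axis times angle).
In Python, from bench import env gives the robot as it stands. Calls block until the motion is done:
- env.movep(position, orientation): joint-space move of the TCP to a pose.
- env.move_l(position, frame=None, velocity=0.15, force_limit=None): straight line of the TCP; frame=None keeps the orientation; velocity is the mean speed in m/s. With force_limit (N) it stops when the force on the tool has changed by that much, and returns True; else False.
- env.movej(angles): joint-space move.
- env.command_gripper(opening, strength=None): finger opening in m; strength is the grip in N (None keeps the last); returns when the fingers have stopped.
- env.pause(seconds).
- env.inverse_kinematics(position, orientation): joint angles nearest the present ones, or None.
- env.sense(): the state.
- env.snapshot(name): name is "side" or "top" or "wrist"; returns the picture (420x560x3 uint8, red, green, blue); there is no depth.
- env.get_calibration(name): a dict with "camera_matrix" (3x3 intrinsics, pixels), "view" (4x4, takes a point from world to camera coordinates); the wrist camera has in their place "mount" (4x4, takes a point from camera to tool coordinates, whose origin is the TCP and whose axes are the flange's). Camera axes: x right, y up, looking along -z (the intrinsics and any distortion apply to the point x, -y, -z); pixel columns grow to the right and rows downward; lengths in m; the calibration is good to about 2 mm. A picture is of the moment at which its call begins: read the wrist's pose just before it. get_calibration takes no time and is no camera call.
A pose or a line that the arm cannot do raises env.Unreachable and nothing moves.
- env.job_done(): hands the job in, once; it reports no verdict.
The state is a dict: "time_s": time; "joint_positions": joint angles; "qvel": joint speeds; "tau": joint torques, N m; "eef_pos": TCP position; "orientation": TCP orientation; "contact_force": force on the tool from outside, world axes, zero at the start; "torque": the same for the moment, N m; "grip_width": finger opening in m.
Only numpy, scipy, OpenCV 4.12 (cv2) and the standard library are available. Lean on these libraries where they do the work, as an engineer would, in place of code of your own. Each camera call takes 0.05 s, during which the arm holds its last target.

## Working session

There is one attempt and no reset: what is moved stays moved. The work goes in short steps, each a Python script; the robot and the scene stay as the last script left them, time stands still between calls to the robot, and variables do not carry over. Pictures are saved under pics/ and viewed, and the job is handed in when it is done.

```bash
ls; mkdir -p pics; python3 - <<'E'
from bench import env
import cv2
print(env.sense())
for n in("top","side","wrist"):
    c=env.get_calibration(n); print(n,c)
    cv2.imwrite(f"pics/{n}0.png",env.snapshot(n)[:,:,::-1])
E
```

```text
pics
{'time_s': 0.0, 'joint_positions': array([ 1.14200647e+00,  4.23853867e-01,  1.63071071e+00,  1.29594494e-05,
        1.08862309e+00, -1.90145075e-02]), 'qvel': array([ 1.25330422e-05, -6.51278261e-05, -5.32038538e-04, -1.28913099e-03,
       -4.95789427e-04, -1.81881221e-04]), 'tau': array([ 1.15735638e-03, -5.44634449e+01, -2.73668826e+01,  6.44961954e-02,
        2.27549532e-02, -4.80405834e-05]), 'eef_pos': array([0.24874218, 0.57273659, 0.22188544]), 'orientation': array([-6.39114332e-01, -3.07552206e+00,  2.43862864e-03]), 'contact_force': array([ 0.82185592, -0.24135272, -0.24716025]), 'torque': array([0.06595315, 0.03543432, 0.0164421 ]), 'grip_width': 0.08765612194913412}
top {'camera_matrix': array([[412.00375008,   0.        , 287.90550206],
       [  0.        , 412.00375008, 213.89527265],
       [  0.        ,   0.        ,   1.        ]]), 'view': array([[-0.00827096, -0.99994365,  0.00665436, -0.06194919],
       [ 0.99452393, -0.00753246,  0.10423727, -0.51800032],
       [-0.10418127,  0.00748006,  0.9945302 , -0.93280129],
       [ 0.        ,  0.        ,  0.
[... 287 characters left out ...]
89247,  0.69723122,  0.6211132 , -0.16252764],
       [-0.26797736, -0.56049886,  0.78360013, -1.37802562],
       [ 0.        ,  0.        ,  0.        ,  1.        ]])}
wrist {'camera_matrix': array([[338.07058243,   0.        , 276.03396463],
       [  0.        , 338.07058243, 211.43528701],
       [  0.        ,   0.        ,   1.        ]]), 'mount': array([[-4.48214385e-04,  9.65333340e-01,  2.61019813e-01,
         7.20042417e-02],
       [ 9.99999895e-01,  4.56252204e-04,  2.98018547e-05,
        -3.85548193e-04],
       [-9.03221409e-05,  2.61019799e-01, -9.65333443e-01,
        -1.61455190e-01],
       [ 0.00000000e+00,  0.00000000e+00,  0.00000000e+00,
         1.00000000e+00]])}
```

View pics/top0.png

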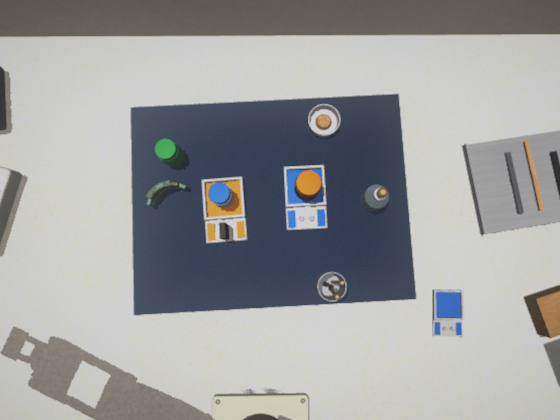

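View pics/side0.png

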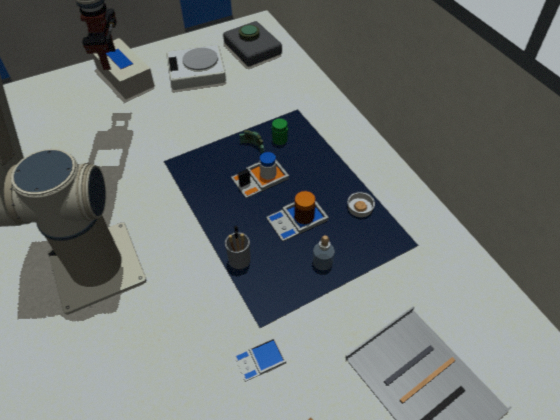

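Candidates: the blue-lined tray is at top-view (305,197), which is large, on the mat and holds the amber jar. The look-alike at (448,312) is small and off the mat, so I reject it. The white jar with the blue lid is at (220,193); the green-capped jar at (168,150) is rejected. The orange loose tray with the fin is at (224,210).

```bash
python3 - <<'E'
import cv2
a=cv2.imread("pics/top0.png")
cv2.imwrite("pics/c1.png",cv2.resize(a[155:255,190:340],None,fx=5.3,fy=5.3,interpolation=cv2.INTER_CUBIC))
E
```

```text
(no output)
```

View pics/c1.png

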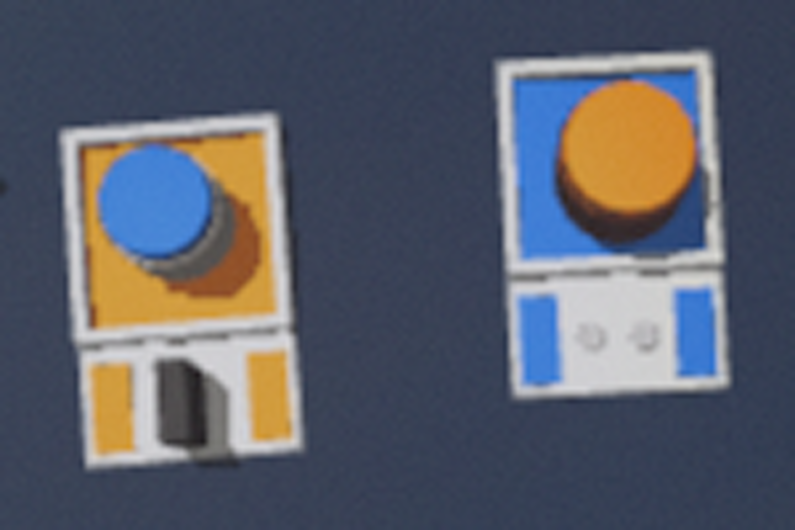

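```bash
cat > h.py <<'E'
import numpy as np, cv2
from scipy.optimize import least_squares
from scipy.spatial.transform import Rotation as R
from bench import env
def cam(name):
    c=env.get_calibration(name); K=c["camera_matrix"]
    if name=="wrist":
        s=env.sense(); T=np.eye(4); T[:3,:3]=R.from_rotvec(s["orientation"]).as_matrix(); T[:3,3]=s["eef_pos"]
        return K,np.linalg.inv(T@c["mount"])
    return K,c["view"]
def proj(cm,P):
    K,V=cm; p=np.atleast_2d(P)@V[:3,:3].T+V[:3,3]; p=p*[1,-1,-1]
    q=p@K.T; return q[:,:2]/q[:,2:]
def atz(cm,uv,z):
    K,V=cm; uv=np.atleast_2d(uv).astype(float); d=np.c_[uv,np.ones(len(uv))]@np.linalg.inv(K).T*[1,-1,-1]
    o=-V[:3,:3].T@V[:3,3]; d=d@V[:3,:3]; t=(z-o[2])/d[:,2]; return o+t[:,None]*d
TP=np.array([[75,48,16],[75,-48,16],[-75,48,5],[-75,-48,5]])/1000.
def fit(cm,pts,uv,x0,z0=0.003):
    def w(x):
        c,s=np.cos(x[2]),np.sin(x[2]); return pts@np.array([[c,s,0],[-s,c,0],[0,0,1]])+[x[0],x[1],z0]
    r=least_squares(lambda x:(proj(cm,w(x))-uv).ravel(),x0)
    return r.x,np.abs(r.fun).max()
def down(ang): # jaw axis (tool y) at world angle ang, tool z down
    y=np.array([np.cos(ang),np.sin(ang),0]); z=np.array([0,0,-1.]); x=np.cross(y,z)
    return R.from_matrix(np.c_[x,y,z]).as_rotvec()
def pic(n,f):
    cv2.imwrite("pics/"+f,env.snapshot(n)[:,:,::-1])
E
python3 - <<'E'
from h import *
cm=cam("top")
f=lambda L:(np.array(L)+.5)/5.3-.5+[190,155]
print("loose",fit(cm,TP,f([(60,130),(277,112),(88,467),(303,450)]),[.5,.15,0]))
print("fixed",fit(cm,TP,f([(495,62),(711,50),(514,399),(729,386)]),[.5,-.1,0]))
print("lids w",atz(cm,f([(155,201)]),.080),"amber",atz(cm,f([(629,146)]),.090))
print("fin top ctr",atz(cm,f([(182,402)]),.063))
print("mat",atz(cm,[(131,108),(399,95),(414,298),(134,314)],.003))
print("others: pot dropper sherd dish green",atz(cm,[(332,287)],.1),atz(cm,[(376,197)],.08),atz(cm,[(166,190)],.05),atz(cm,[(324,121)],.02),atz(cm,[(166,150)],.06))
# pixel for lid edges via colour
im=cv2.imread("pics/top0.png")
hsv=cv2.cvtColor(im,cv2.COLOR_BGR2HSV)
E
```

```text
loose (array([0.53126449, 0.08497501, 0.07608912]), np.float64(0.27837046208367155))
fixed (array([ 0.5593673 , -0.1073763 ,  0.04742434]), np.float64(0.29251121474771935))
lids w [[0.56065063 0.08666557 0.08      ]] amber [[ 0.58068404 -0.11088071  0.09      ]]
fin top ctr [[0.47770623 0.07726796 0.063     ]]
mat [[ 0.78372389  0.31590869  0.003     ]
 [ 0.81306662 -0.34292576  0.003     ]
 [ 0.31956916 -0.36017904  0.003     ]
 [ 0.28878459  0.29345431  0.003     ]]
others: pot dropper sherd dish green [[ 0.3537129  -0.15747681  0.1       ]] [[ 0.54810756 -0.2610313   0.08      ]] [[0.57210016 0.21211763 0.05      ]] [[ 0.74234913 -0.15481922  0.02      ]] [[0.66284029 0.21128991 0.06      ]]
```

```bash
python3 - <<'E'
from h import *
cm=cam("side")
im=cv2.imread("pics/side0.png").copy()
def w(x,P):
    c,s=np.cos(x[2]),np.sin(x[2]); return np.atleast_2d(P)@np.array([[c,s,0],[-s,c,0],[0,0,1]])+[x[0],x[1],.003]
S=4; x0,y0=220,140
big=cv2.resize(im[140:250,220:340],None,fx=5,fy=5,interpolation=cv2.INTER_CUBIC)
def dot(P,col):
    for u in proj(cm,P): 
        q=((u-[x0,y0]+.5)*5-.5).round().astype(int); cv2.circle(big,tuple(int(v) for v in q),2,col,-1)
dot(w([.53126,.08498,.0761],TP),(0,255,0)); dot(w([.55937,-.10738,.0474],TP),(0,255,0))
th=np.linspace(0,2*np.pi,24)
for (x,y,z,r) in((.5607,.0867,.08,.024),(.5807,-.1109,.09,.028)):
    dot(np.c_[x+r*np.cos(th),y+r*np.sin(th),0*th+z],(255,0,255))
cv2.imwrite("pics/c2.png",big)
home=env.sense()["joint_positions"]
for n,p,a in(("amber",(.5807,-.1109,.039),.047),("ah",(.58,-.11,.2),.047),("tmp",(.72,.02,.039),.047),("tmph",(.72,.02,.2),.047),("wh",(.56,.087,.031),.076),("fin",(.478,.081,.027),.076+np.pi/2),("fin",(.478,.081,.027),.076-np.pi/2)):
    print(n,np.round(env.inverse_kinematics(p,down(a)),2),np.round(env.inverse_kinematics(p,down(a+np.pi)) if env.inverse_kinematics(p,down(a+np.pi)) is not None else 0,2))
E
```

```text
amber [-0.21  0.63  1.8  -0.    0.71 -0.26] 0
ah [-0.21  0.4   1.73 -0.    1.02 -0.25] 0
tmp [ 0.01  0.77  1.48 -0.    0.89 -0.04] 0
tmph [ 0.01  0.59  1.41 -0.    1.14 -0.04] 0
wh [0.13 0.62 1.85 0.   0.67 0.06] 0
fin [ 0.14  0.56  2.04 -0.    0.55 -1.5 ] [ 0.14  0.56  2.04 -0.    0.55  1.64]
fin [ 0.14  0.56  2.04 -0.    0.55  1.64] [ 0.14  0.56  2.04 -0.    0.55 -1.5 ]
```

View pics/c2.png

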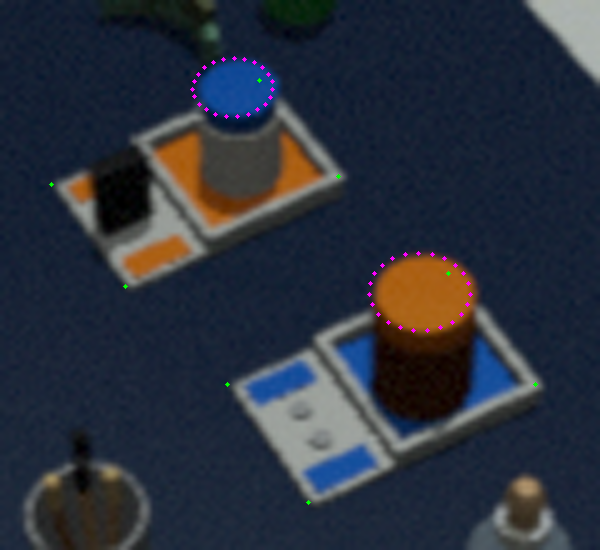

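Side view: the projected corners and lid circles match to about 1 px (2 mm), so the top and side cameras agree. Next I hover over the amber jar and refine with the wrist camera.

```bash
python3 - <<'E'
from h import *
env.movep((.575,-.05,.26),down(.05)); s=env.sense(); print(s["time_s"],s["eef_pos"])
pic("wrist","w1.png")
cm=cam("wrist")
def w(x,P):
    c,s=np.cos(x[2]),np.sin(x[2]); return np.atleast_2d(P)@np.array([[c,s,0],[-s,c,0],[0,0,1]])+[x[0],x[1],.003]
im=cv2.imread("pics/w1.png")
def dot(P,col):
    for u in proj(cm,P): cv2.circle(im,tuple(int(round(v)) for v in u),2,col,-1)
dot(w([.53126,.08498,.0761],TP),(0,255,0)); dot(w([.55937,-.10738,.0474],TP),(0,255,0))
th=np.linspace(0,2*np.pi,24)
for (x,y,z,r) in((.5607,.0867,.08,.024),(.5807,-.1109,.09,.028)):
    dot(np.c_[x+r*np.cos(th),y+r*np.sin(th),0*th+z],(255,0,255))
cv2.imwrite("pics/w1d.png",im)
E
```

```text
2.65 [ 0.575076   -0.04922868  0.25994717]
```

View pics/w1d.png

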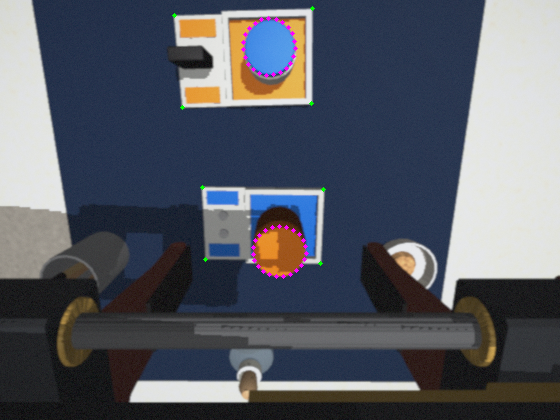

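Wrist view: the amber lid (280,250), white lid (270,47) and all tray corners match my estimates to about 1 px. I take the amber jar first.

```bash
cat >> h.py <<'E'
def grasp(p,ang,zt,op,w,zh=.22,strength=25,v=.12):
    env.command_gripper(op)
    env.movep((p[0],p[1],zh),down(ang))
    hit=env.move_l((p[0],p[1],zt),velocity=v,force_limit=12)
    env.command_gripper(w,strength)
    s=env.sense(); print("grasp hit",hit,"w",s["grip_width"],"tcp",s["eef_pos"],"t",s["time_s"])
E
python3 - <<'E'
from h import *
grasp((.5805,-.1105),.047,.039,.078,.04)
hz=env.move_l((.5805,-.1105,.17),velocity=.15)
s=env.sense(); print(s["grip_width"],s["contact_force"],s["time_s"])
env.movep((.72,.03,.15),down(.047))
print(env.move_l((.72,.03,.050),velocity=.15))
print(env.move_l((.72,.03,.0335),velocity=.03,force_limit=3))
s=env.sense(); print(s["grip_width"],s["contact_force"],s["eef_pos"],s["time_s"])
pic("side","s2.png")
E
```

```text
grasp hit False w 0.05905578840407414 tcp [ 0.58091129 -0.1105263   0.0393858 ] t 5.5833
0.05918079356008733 [-1.31510413 -0.10259047 -3.16481167] 6.6083
False
True
0.05912776172811499 [-0.0883879  -0.972035    3.66499469] [0.71977327 0.03003198 0.03427383] 8.7667
```

View pics/s2.png

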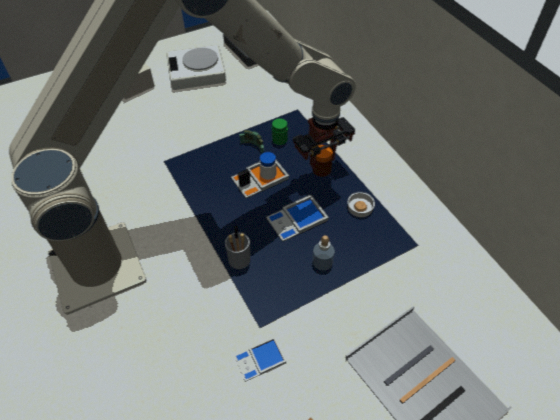

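The side view shows the amber jar upright on the mat at (322,160). I release it and carry the white jar to the blue bay.

```bash
python3 - <<'E'
from h import *
env.command_gripper(.078)
env.move_l((.72,.03,.19),velocity=.2)
grasp((.561,.0862),.076,.031,.07,.035)
env.move_l((.561,.0862,.15),velocity=.15)
print(env.sense()["grip_width"])
env.movep((.5862,-.1063,.15),down(.047))
env.move_l((.5862,-.1063,.048),velocity=.15)
print(env.move_l((.5862,-.1063,.0305),velocity=.03,force_limit=3))
s=env.sense(); print(s["grip_width"],s["contact_force"],s["eef_pos"],s["time_s"])
env.command_gripper(.07)
env.move_l((.5862,-.1063,.2),velocity=.2)
env.movep((.50,.06,.26),down(.06-np.pi/2+np.pi))
print(env.sense()["joint_positions"],env.sense()["time_s"])
pic("top","t3.png"); 
s=env.sense();pic("wrist","w3.png"); print(s["eef_pos"],s["orientation"])
a=cv2.imread("pics/t3.png")
cv2.imwrite("pics/t3c.png",cv2.resize(a[110:255,150:340],None,fx=4,fy=4,interpolation=cv2.INTER_CUBIC))
E
```

```text
grasp hit False w 0.05131116412380111 tcp [0.56134002 0.08625644 0.0313562 ] t 13.525
0.051271539425697975
True
0.05143388235602374 [-0.81302054  0.02362961  4.01155072] [ 0.58595998 -0.10633377  0.03126308] 16.65
[ 9.54416186e-02  1.99190078e-01  1.85848400e+00 -1.26122799e-04
  1.08490889e+00 -1.53381101e+00] 19.3333
[0.50006937 0.05964801 0.25937581] [ 9.16188577e-02 -3.13928663e+00  2.22461693e-04]
```

View pics/t3c.png

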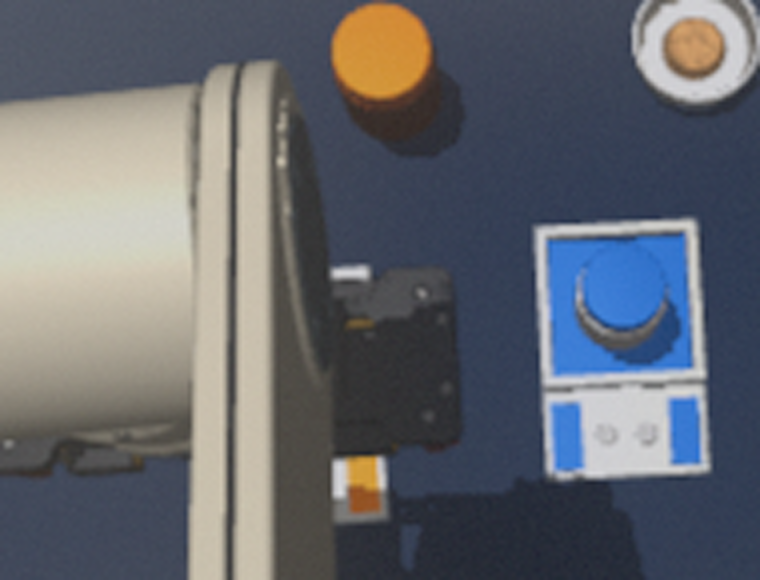

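View pics/w3.png

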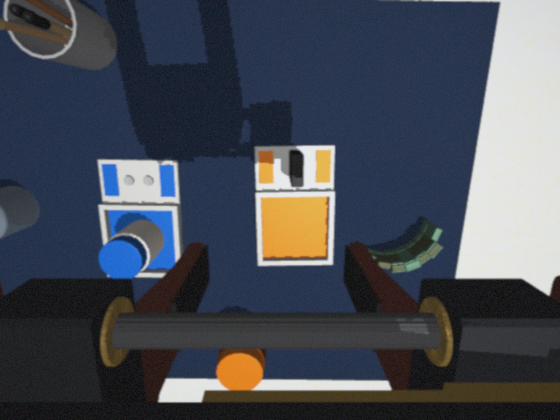

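The white jar stands upright in the blue bay, with the amber jar on the mat behind it. I re-measure both trays from the wrist image.

```bash
python3 - <<'E'
import cv2
a=cv2.imread("pics/w3.png")
cv2.imwrite("pics/w3c.png",cv2.resize(a[135:285,90:350],None,fx=3,fy=3,interpolation=cv2.INTER_CUBIC))
E
```

```text
(no output)
```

View pics/w3c.png

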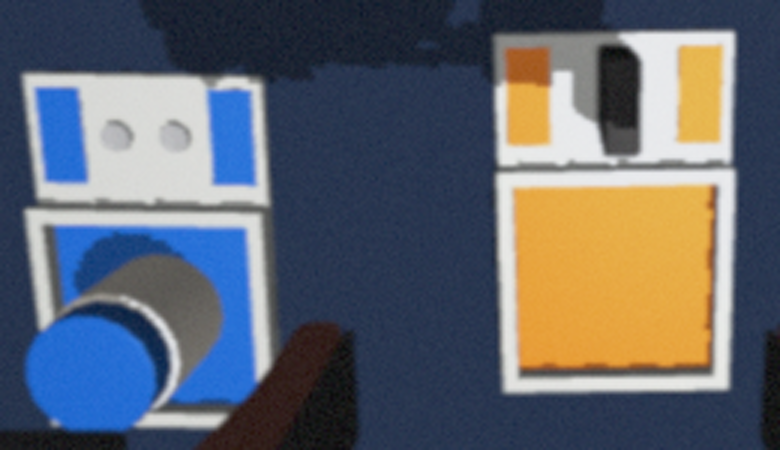

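```bash
python3 - <<'E'
from h import *
cm=cam("wrist")
f=lambda L:(np.array(L)+.5)/3-.5+[90,135]
P=np.array([[-75,-48,5],[-75,48,5],[-21,-48,16],[-21,48,16],[75,-48,16],[75,48,16]])/1000
print("loose",fit(cm,P,f([(493,34),(736,31),(496,170),(736,168),(503,393),(730,388)]),[.53,.08,.07]))
print("fixed",fit(cm,P[:4],f([(23,75),(263,73),(26,208),(270,207)]),[.55,-.1,.05]))
print("finA", atz(cm,f([(619,85)]),.063))
E
```

```text
loose (array([0.53085496, 0.08471885, 0.0733976 ]), np.float64(0.5868994440667734))
fixed (array([ 0.55803455, -0.10522927,  0.06358703]), np.float64(1.6295102828942447))
finA [[0.47051232 0.07895666 0.063     ]]
```

```bash
python3 - <<'E'
from h import *
a0=.075+np.pi/2; F=np.array([.559,-.107]); ya=.048
xF=np.array([np.cos(ya),np.sin(ya)]); yF=np.array([-xF[1],xF[0]])
grasp((.478,.081),a0,.027,.045,.005,zh=.15,strength=40)
p=F-.053*xF+.102*yF
print(env.move_l((p[0],p[1],.027),frame=down(ya+np.pi/2),velocity=.06))
s=env.sense(); print(s["contact_force"],s["eef_pos"],s["time_s"])
p=F-.053*xF+.093*yF
print(env.move_l((p[0],p[1],.027),velocity=.02,force_limit=18))
s=env.sense(); print(s["contact_force"],s["torque"],s["eef_pos"],s["time_s"])
print("d",(s["eef_pos"][:2]-F)@yF)
E
```

```text
grasp hit False w 0.013862557539766016 tcp [0.47810295 0.08097236 0.02718516] t 22.325
False
[-0.0642788   3.58460725  4.85459538] [ 0.50126658 -0.00731262  0.02715649] 24.0
True
[0.67590761 3.05699393 2.76200469] [ 0.44256671 -0.03228577 -0.04400999] [ 0.50200185 -0.01420623  0.02727149] 24.4417
d 0.09542174840294788
```

```bash
python3 - <<'E'
from h import *
env.command_gripper(.045)
s=env.sense();p=s["eef_pos"]
env.move_l((p[0],p[1],.15),velocity=.2)
env.movep((.60,.02,.27),down(.05))
s=env.sense(); print(s["time_s"])
pic("wrist","w4.png"); pic("side","s4.png"); pic("top","t4.png")
a=cv2.imread("pics/s4.png")
cv2.imwrite("pics/s4c.png",cv2.resize(a[130:250,220:360],None,fx=5,fy=5,interpolation=cv2.INTER_CUBIC))
a=cv2.imread("pics/w4.png")
cv2.imwrite("pics/w4c.png",cv2.resize(a[60:330,130:390],None,fx=2.2,fy=2.2,interpolation=cv2.INTER_CUBIC))
E
```

```text
27.325
```

View pics/w4.png

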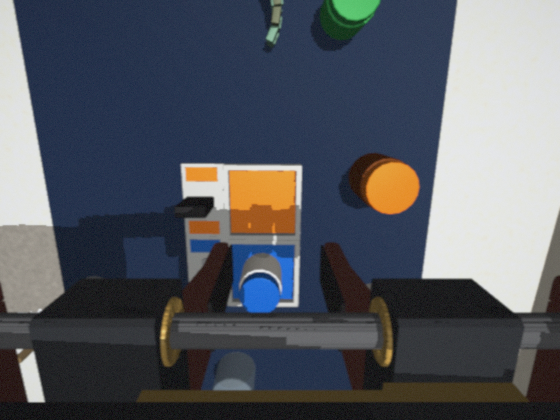

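View pics/s4c.png

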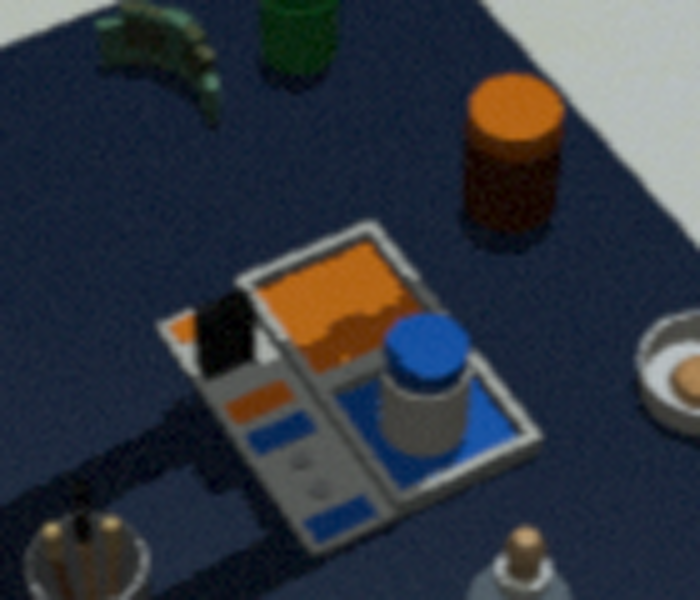

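Trays are flush with their fronts in line, and the amber jar is at the expected spot. I move the amber jar into the orange bay.

```bash
python3 - <<'E'
from h import *
grasp((.72,.03),.047,.035,.078,.04,zh=.19)
env.move_l((.72,.03,.16),velocity=.15)
print(env.sense()["grip_width"])
q=(.5819,-.0104)
env.movep((*q,.16),down(.048))
env.move_l((*q,.055),velocity=.12)
print(env.move_l((*q,.0383),velocity=.03,force_limit=3))
s=env.sense(); print(s["grip_width"],s["contact_force"],s["eef_pos"],s["time_s"])
env.command_gripper(.074)
env.move_l((*q,.22),velocity=.2)
env.movep((.40,.25,.3),down(.5))
s=env.sense(); print(s["time_s"])
pic("side","s5.png"); pic("top","t5.png")
a=cv2.imread("pics/s5.png")
cv2.imwrite("pics/s5c.png",cv2.resize(a[130:250,220:360],None,fx=5,fy=5,interpolation=cv2.INTER_CUBIC))
a=cv2.imread("pics/t5.png")
cv2.imwrite("pics/t5c.png",cv2.resize(a[155:245,235:340],None,fx=6,fy=6,interpolation=cv2.INTER_CUBIC))
E
```

```text
grasp hit False w 0.058981982475287464 tcp [0.72016145 0.02999077 0.03547502] t 30.675
0.05913895776824679
True
0.059266146965868766 [0.39208642 0.13852692 3.00672177] [ 0.58187529 -0.01040138  0.04022951] 33.8167
36.575
```

View pics/t5c.png

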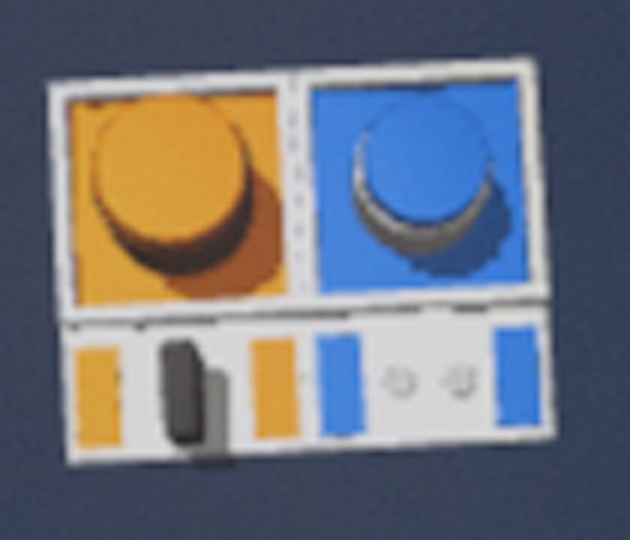

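View pics/s5c.png

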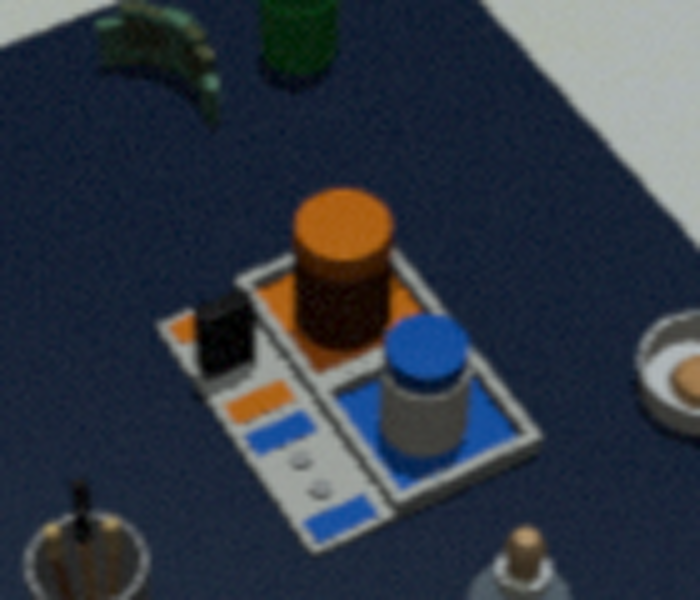

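```bash
python3 - <<'E'
from h import *
cm=cam("top")
f=lambda L:(np.array(L)+.5)/6-.5+[235,155]
r=atz(cm,f([(48,85),(298,72),(535,60)]),.019); q=atz(cm,f([(70,465),(308,452),(553,438)]),.008)
print(np.linalg.norm(r[2]-r[0]),np.linalg.norm(r[1]-r[0]),np.linalg.norm(q[2]-q[0]),np.linalg.norm(q[1]-q[0]))
for e in(r,q):
    for i in(0,1): d=e[i]-e[i+1]; print("edge yaw",np.arctan2(-d[0],d[1]))
print("jars (amber,white)",atz(cm,f([(172,167)]),.09),atz(cm,f([(424,160)]),.08))
print("loose bay est .5819 -.0104; fixed bay .5860 -.1061")
# bystanders before/after (masking diff)
a=cv2.imread("pics/top0.png").astype(int);b=cv2.imread("pics/t5.png").astype(int)
for n,(x,y) in dict(pot=(332,287),drop=(376,197),sherd=(166,190),dish=(324,121)).items():
    A=a[y-22:y+22,x-22:x+22].astype(np.float32);B=b[y-22:y+22,x-22:x+22].astype(np.float32)
    print(n,cv2.phaseCorrelate(A.mean(2),B.mean(2)))
E
```

```text
0.1933408125908135 0.09913823550808105 0.190896401216143 0.09394173410184976
edge yaw 0.04608096179154531
edge yaw 0.04469345475426912
edge yaw 0.046810053968720254
edge yaw 0.04932674309612668
jars (amber,white) [[ 0.58076889 -0.01206315  0.09      ]] [[ 0.58456758 -0.10477406  0.08      ]]
loose bay est .5819 -.0104; fixed bay .5860 -.1061
pot ((0.48251962866076425, 0.529329900517439), 0.9946627443808096)
drop ((0.4331969456316074, 0.47905533768933495), 0.9674349841365107)
sherd ((0.4410323593866643, 0.49013414726368154), 0.988490034032751)
dish ((0.4921683838380311, 0.505633028468722), 0.9882587930891249)
```

```bash
python3 -c "
from h import *
env.pause(.3); print(env.sense()['contact_force']); print(env.job_done())"
```

```text
[-0.39034573 -0.1560815   0.09033419]
the job is handed in; nothing more can be done
None
```

The jars are swapped, the loose tray stands flush against the left side of the fixed tray, and I handed the job in at about 37 s of the 72 s allowed. No verdict was reported.

**What I did:** I parked the amber jar on the mat behind the trays and moved the white jar into the blue bay. Then I slid the empty loose tray by its fin until it touched the fixed tray, and set the amber jar in the orange bay. Each placing was stopped by a light contact force.

**Last checks:**

| Check | Result |
|---|---|
| Width across both trays | 191 to 193 mm, against 192 mm if touching |
| Yaw of the two trays' edges | agree within about 0.003 rad |
| Front and rear edges | straight across both trays |
| Jars | upright in the pictures, about 2 mm from their bay centres |
| Brush pot, dropper bottle, sherd and dish | no visible movement between the first and last top pictures |
| Contact at hand-in | arm clear, tool force near zero |

**One disagreement:** a wrist-camera fit of the fixed tray, made from four partly hidden corners, gave a yaw of 0.064 rad with an error of up to 1.6 px. The top camera gave 0.047 rad. I used the top camera's value, and the final edge measurements agree with it.

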